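# Turn the notions box to its detent and hold its lid open at 60 degrees

## Robot

A 7-joint arm with a two-finger parallel gripper is mounted at the origin on a cart in front of the work surface, level with it; the furniture and walls round the work are solid. World frame = base frame: x ahead of the robot, y to its left, z up, the work surface at z = 0. Lengths are in m, angles in degrees, forces in N, time in s.
With the tool pointing down it reaches from about 0.425 to 0.95 m from the base axis. Payload 4.7 kg.
Tool frame: the origin (TCP) lies at the centre of the arm's flange, where the gripper is bolted on; the fingertips stand 182 mm ahead of it and the grasp point (between the pads) lies tcp_to_grasp ahead of it (tcp_to_grasp is the distance from the TCP to the grasp point, in m); z points along the fingers, y is the line along which they close (so a half turn about z gives the same grasp; the last joint's range is limited). The gripper opens to 87 mm and grips with 3 to 60 N. Pads are 19 mm wide; open, the fingers measure 117 mm over their backs; the gripper's body (75 mm by 190 mm) begins 51 mm behind the grasp point.
Start: joints at [-68.577, 26.849, -2.785, 87.806, 1.381, 65.374, -4.715], TCP at [0.265, 0.621, 0.405] pointing down, gripper open.
Joint ranges: [-148.3, 148.3], [-19.14, 114.17], [-79.39, 73.82], [5.75, 140.21], [-59.74, 239.74], [12.07, 113.84], [-152.46, 152.46]. Speed limits (degrees/s): [147.25, 147.25, 180, 180, 180, 180, 180].

## Interface

Orientations are given as a 3x3 rotation matrix whose columns are the frame's x, y, z axes.
In Python, from bench import get_state, capture, finish_job, tcp_to_grasp gives the robot as it stands.
- The arm moves only by the tool send_rows, never from a script. Its argument "deltas" is a list of rows, each a list of 3 entries, a list of its own where there are three numbers: the shift along the tool's x, y, z as a fraction of full scale, then the turn about the tool's z as a fraction of full scale, then the opening, from 0 (shut) to 1 (fully open). A call has 1 to 8 rows; each row is the pose to reach, as a shift and turn from the pose commanded when the call began, along the tool's axes at that moment; what a row does not reach only later rows make up. Full scale, the value 1, is 500 mm for a shift and 2 rad for a turn. A row lasts 1/8 s, in which the tool goes at most 62.5 mm and 10.7 degrees, less where a joint would pass 70% of its speed; a pose out of reach is approached as far as the arm can. A call with a number of a shift or a turn outside -1 to 1 is refused whole. A call with a gripper value outside its range is refused whole. The fingers move at their own pace and stop on an object; "force" is the grip in N (left out, the last holds). Time passes only in rows, so rows that repeat a pose let the fingers close. It gives the time, the measured TCP pose, the force, the opening and the grip force at its end, in the units of the state.
- get_state(): the state, without advancing time (a new reading comes with each control period).
- capture(name): name is "scene" or "top" or "wrist"; returns a dict with "pixels" (400x640x3 uint8, red, green, blue), "depth" (400x640 float32, m along the optical axis (not along the pixel's ray), 0 where there is no reading), "vertical_fov" (degrees; the focal length in pixels is half the picture's height over the tangent of half this angle, whatever the lens; pixels are square), "cx", "cy" (the principal point, pixels), "origin" and "orientation" of the camera in the world. Camera axes: x right, y up, looking along -z (the intrinsics and any distortion apply to the point x, -y, -z); pixel columns grow to the right and rows downward; lengths in m; the calibration is good to about 2 mm. The wrist camera is an equidistant fisheye: a pixel r from the principal point sees the ray r / f radians off the axis. A picture is of the moment at which its call begins.
- finish_job(): hands the job in; it is judged then, once.
The state is a dict: "clock": time; "q": joint angles; "dq": joint speeds; "joint_efforts": joint torques, N m; "position": TCP position; "ee_rot": TCP orientation; "wrist_force": force on the tool from outside, world axes, zero at the start; "torque": the same for the moment, N m; "finger_gap": opening from 0.0 (shut) to 1.0 (fully open); "finger_force": force on a finger pad.
Only numpy, scipy, OpenCV 4.12 (cv2) and the standard library are available. Lean on these libraries where they do the work, as an engineer would, in place of code of your own. Each camera call takes 0.05 s, during which the arm holds its last target. There are 200 camera calls.

## Task

The lidded thread box stands on a turntable on the counter, turned away from you. With the lid still shut, push the turntable's upright post round anticlockwise (seen from above) until the turntable clicks into its detent and the box's front, with the bar handle, faces the counter's front; then take the bar handle, raise the lid, and finish while holding the lid by that handle, still, at 60 degrees open from shut, because it falls shut when let go. Leave the turntable in its detent and do not disturb the tape measure, the tin and the rubber stamp.

Things in the scene. Friction and masses are not known exactly. Their poses are not given: they have to be found in the camera images.
- stand: fixed round black steel foot (230 mm wide) under the turntable; origin on the turning axis at counter level, z up. In the detent the box's front faces along the stand's -x. An arm of the foot (at 60 degrees anticlockwise from its +x, reaching 185 mm from the axis, 30 mm high) carries a sprung pin that drops between two small ridges on the disc's rim
- turntable (a joint): turntable angle about the stand's vertical axis, rad; 0 = in the detent, negative = turned clockwise (from above) away from it; a stop lies 0.02 beyond. Starts between -1.35 and -0.9. Turns stiffly (0.15 N m); needs about 1 N m (8 N at the post) in the last 0.1 rad, as the pin rides over a ridge. Wooden disc 290 mm wide, top 26 mm above the counter
- turn_post (a point): point on the axis of the upright plain steel post on the disc, 15 mm below its top; the post is 14 mm thick, top 96 mm above the counter, 130 mm from the turning axis (in the detent it stands at (-44, -122) mm in the stand's frame); its axis 47 mm from the nearest box wall
- lid (a joint): opening angle of the lid, rad: 0 shut, grows as it opens upward, stop at 1.35; 60 degrees = 1.047. Pulled shut by its weight (about 2 N at the bar), no spring. The light wooden box is 140 deep x 150 wide x 60 mm high, centred on the disc, its underside 26 mm above the counter; the lid is 8 mm thick
- lid_hinge (a point): middle of the lid's hinge line, at the box's back rim 86 mm above the counter and 72 mm behind the turning axis. The hinge line is level, along the box's width
- lid_handle: round steel bar handle on the lid's front edge, in the lid's plane: 10 mm thick, 100 mm wide (80 mm free between its two side arms), 40 mm clear of the lid's edge. Origin at the bar's middle, 193 mm from the hinge line and 4 mm above it when shut (90 mm above the counter). Its y axis runs along the bar, its x axis toward the hinge
- tape_measure: round yellow tape measure, 51 x 65 x 21 mm, a bystander; origin at underside
- marker_tin: round tin, 64 mm wide, 25 mm high, a bystander; origin at underside
- rubber_stamp: wooden rubber stamp, 26 x 50 x 75 mm, standing, a bystander; origin at underside

How it is judged (in metres and radians):
On the way:
1. the turntable is in its detent with the lid still shut (value of joint turntable above -0.03 rad and value of joint lid below 0.15 rad), for 0.2 s.
At the end, for the whole second after the job is handed in: the fingers still hold the bar handle and the lid stands still (under 0.1 rad/s) at 60 degrees within 6 degrees; the turntable is in its detent (within 0.03 rad); the three bystanders are within 30 mm of where they stood (value of joint turntable above -0.03 rad and value of joint lid between 0.942 and 1.152 rad and velocity of joint lid between -0.1 and 0.1 rad/s and contact force between the fingers and lid_handle above 0.3 N and distance of each of tape_measure, marker_tin, rubber_stamp from where it was at the start of the episode below 0.03 m); the arm keeps its last pose, push and grip.
It fails at once if a bystander is knocked away or over (distance of any of tape_measure, marker_tin, rubber_stamp from where it was at the start of the episode above 0.03 m or angle between rubber_stamp's own z axis and vertical above 0.6 rad).
It also fails if it takes over 48 s, if anything falls off the work surface, if the arm or the gripper's body presses on something with over 40 N, if the wrist force passes 120 N, or if a joint passes its speed limit or range.

## Working session

There is one attempt and no reset: what is moved stays moved. The work goes in short steps, Python scripts to look and compute and a tool call to move; the robot and the scene stay as the last step left them, time stands still between calls to the robot, and variables do not carry over. Pictures are saved under pics/ and viewed, at most 10 in all, crops included, and the job is handed in when it is done.

Besides the shell and the picture viewer there is one more tool, called by a JSON object that holds its "name" and its "arguments". send_rows: Moves the arm, as the interface text tells. Its arguments: {"type":"object","properties":{"deltas":{"type":"array","items":{"type":"array"}},"force":{"type":"number"}},"required":["deltas"]}

```bash
mkdir -p pics; ls; cat > h.py <<'E'
import numpy as np, cv2
from bench import *
def shot(n,f):
    c=capture(n); cv2.imwrite('pics/'+f+'.png',c['pixels'][...,::-1]); np.savez('pics/'+f+'.npz',**c); return c
def load(f): return dict(np.load('pics/'+f+'.npz'))
def pts(c):  # world points from depth, pinhole
    h,w=c['depth'].shape; f=h/2/np.tan(np.radians(c['vertical_fov'])/2)
    u,v=np.meshgrid(np.arange(w),np.arange(h)); d=c['depth']
    P=np.stack([(u-c['cx'])/f*d,-(v-c['cy'])/f*d,-d],-1)
    return P@np.array(c['orientation']).T+c['origin']
E
python3 - <<'E'
from h import *
np.set_printoptions(precision=4,suppress=True)
a=shot('scene','s0');b=shot('top','t0')
for c in(a,b): print(c['origin'],c['orientation'],c['vertical_fov'],c['cx'],c['cy'])
s=get_state();print(s['clock'],s['position'],s['ee_rot'],tcp_to_grasp,s['finger_gap'])
E
```

```text
pics
[-0.0674 -0.6647  0.4701] [[ 0.6342  0.3244 -0.7019]
 [-0.7729  0.2409 -0.587 ]
 [-0.0213  0.9147  0.4035]] 57.244106259267916 320.48519638716743 202.11056168462713
[ 0.4275 -0.104   1.1646] [[-0.0107  0.9834 -0.1809]
 [-0.9998 -0.0137 -0.0153]
 [-0.0175  0.1807  0.9834]] 54.09234132052199 318.18356905946325 203.01087237224644
0.1 [0.2645 0.6208 0.4038] [[-0.92    0.392  -0.0006]
 [ 0.392   0.92   -0.0017]
 [-0.0001 -0.0018 -1.    ]] 0.1635 1.0005279099463569
```

View pictures.

View pics/t0.png

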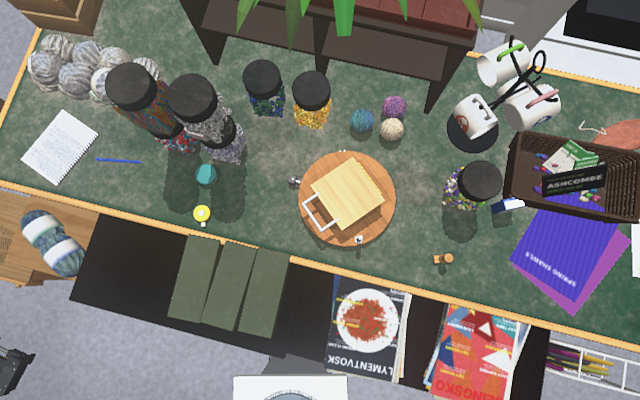

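View pics/s0.png

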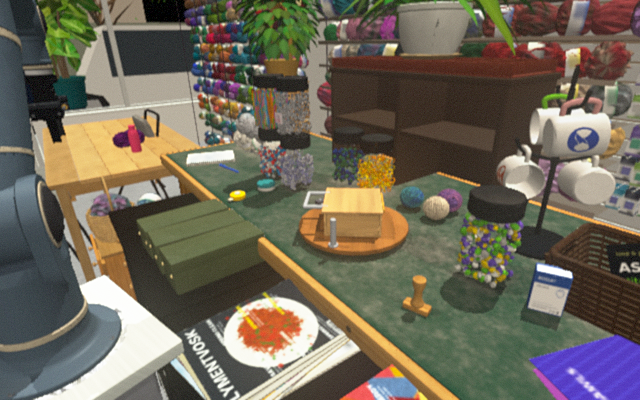

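The top view shows the disc centred near (347,197), the box with its handle at lower left (bar near (310,217)), the post at (358,240) and the pin arm at (295,182). The tin is at (205,173), the tape at (202,213) and the stamp at (443,260). The scene view confirms this, with the post at (333,233).

```bash
python3 - <<'E'
from h import *
np.set_printoptions(precision=4,suppress=True)
c=load('t0');P=pts(c)
z=P[...,2];sub=np.zeros(z.shape,bool);sub[140:260,280:410]=1
m=sub&(abs(z-.026)<.006)
hsv=cv2.cvtColor(c['pixels'],cv2.COLOR_RGB2HSV)
m&=(hsv[...,0]<22)&(hsv[...,1]>90)
# disc outline -> ray points on rim, circle fit
cn=max(cv2.findContours(m.astype(np.uint8),0,1)[0],key=cv2.contourArea)[:,0]
h=cv2.convexHull(cn)[:,0]
q=P[h[:,1],h[:,0],:2]
A=np.c_[2*q,np.ones(len(q))];s=np.linalg.lstsq(A,(q**2).sum(1),rcond=None)[0];r=np.sqrt(s[2]+s[:2]@s[:2])
res=np.linalg.norm(q-s[:2],axis=1)-r
print('disc',s[:2],r,np.abs(res).max(),np.median(z[m]))
C=s[:2]
def rp(n,mm):
    v=P[mm]; print(n,mm.sum(),v.mean(0),np.ptp(v,axis=0)); return v
top=sub&(z>.085)&(z<.102)&(hsv[...,1]>60)
v=rp('lid',top);print(cv2.minAreaRect((v[:,:2]*1000).astype(np.float32)))
post=sub&(hsv[...,1]<60)&(z>.035); post[:230]=0
rp('post',post); v=P[post];print(v[v[:,2]>.085].mean(0) if (v[:,2]>.085).any() else 0)
ha=sub&(hsv[...,1]<60)&(z>.07);ha[:,345:]=0;ha[235:]=0
v=rp('handle',ha);k=cv2.minAreaRect((v[:,:2]*1000).astype(np.float32));print(k)
pin=sub&(hsv[...,1]<60)&(z>.01)&(z<.06);pin[:,305:]=0
rp('pin',pin)
# counter edge
for n,b in dict(tin=(160,190,190,220),tape=(202,228,190,215),stamp=(250,270,430,456)).items():
    w=np.zeros(z.shape,bool);w[b[0]:b[1],b[2]:b[3]]=1;rp(n,w&(z>.008))
yl=(hsv[...,0]>10)&(hsv[...,0]<25)&(hsv[...,1]>100)&(abs(z)<.012)
cand=yl.copy();cand[:180]=0
v=P[cand];v=v[(v[:,0]<.45)];print(len(v));
bins=np.round(v[:,1],2)
e=np.array([[v[bins==y][:,0].mean(),y] for y in np.unique(bins) if (bins==y).sum()>5])
p=np.polyfit(e[:,1],e[:,0],1);print('edge',p,np.degrees(np.arctan(p[0])),np.abs(np.polyval(p,e[:,1])-e[:,0]).max())
E
```

```text
disc [ 0.653  -0.1702] 0.14385674223454228 0.0017533885575292119 0.025341758437907425
lid 2952 [ 0.6511 -0.1701  0.0938] [0.212  0.2255 0.0152]
((639.2882080078125, -150.63784790039062), (156.28823852539062, 204.41055297851562), 34.40927505493164)
post 57 [ 0.494  -0.1515  0.4652] [0.1216 0.1144 1.1242]
[ 0.4893 -0.144   0.5314]
handle 251 [ 0.586  -0.0846  0.1453] [0.2482 0.1022 1.0768]
((558.4100341796875, -106.99227905273438), (247.34408569335938, 85.81353759765625), 17.81416130065918)
pin 147 [ 0.6182 -0.0015  0.0211] [0.249  0.0719 0.0234]
tin 363 [0.7258 0.2466 0.0387] [0.336  0.3869 1.1565]
tape 240 [0.6088 0.2575 0.026 ] [0.2076 0.3893 1.1565]
stamp 152 [ 0.4691 -0.4355  0.0489] [0.0538 0.3649 1.1565]
2462
edge [0.2646 0.476 ] 14.818814083056429 0.00821282409129942
```

```bash
python3 - <<'E'
import cv2
t=cv2.imread('pics/t0.png')[130:265,180:470];s=cv2.imread('pics/s0.png')[160:330,220:510]
t=cv2.resize(t,(640,298),interpolation=2);s=cv2.resize(s,(514,301),interpolation=2)
import numpy as np
o=np.zeros((600,640,3),np.uint8);o[:298]=t;o[299:600,:514]=s;cv2.imwrite('pics/crop.png',o)
E
```

```text
(no output)
```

View pics/crop.png

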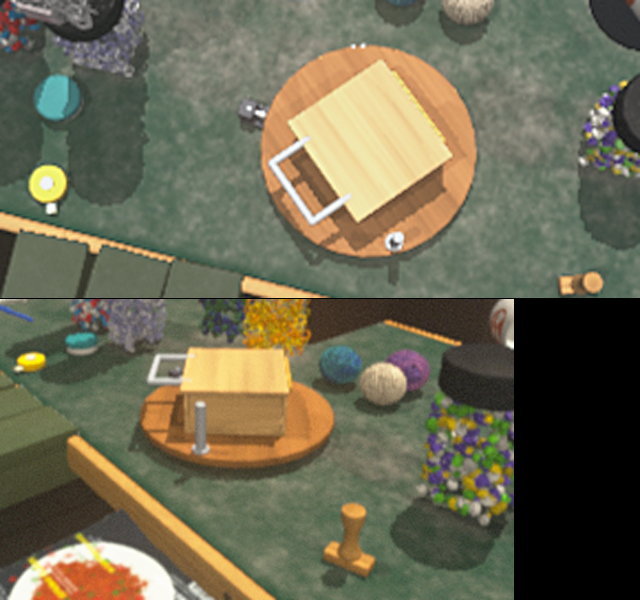

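```bash
cat >> h.py <<'E'
def ray(c,u,v):
    f=200/np.tan(np.radians(c['vertical_fov'])/2)
    d=np.array([(u-c['cx'])/f,-(v-c['cy'])/f,-1])@np.array(c['orientation']).T
    return np.array(c['origin']),d
def onz(c,u,v,z):
    o,d=ray(c,u,v); return o+d*(z-o[2])/d[2]
def tri(c1,p1,c2,p2):
    A=np.zeros((3,3));b=np.zeros(3)
    for c,p in((c1,p1),(c2,p2)):
        o,d=ray(c,*p);d=d/np.linalg.norm(d);M=np.eye(3)-np.outer(d,d);A+=M;b+=M@o
    return np.linalg.solve(A,b)
E
python3 - <<'E'
from h import *
np.set_printoptions(precision=4,suppress=True)
c=load('t0');s=load('s0');P=pts(c);z=P[...,2];ok=c['depth']>0
hsv=cv2.cvtColor(c['pixels'],cv2.COLOR_RGB2HSV)
C=np.array([.653,-.1702])
def win(u0,u1,v0,v1):
    w=np.zeros(z.shape,bool);w[v0:v1,u0:u1]=1;return w&ok
def rp(n,m):
    v=P[m];d=v.mean(0)[:2]-C;print(n,m.sum(),v.mean(0),'rng',np.ptp(v,axis=0),'polar',np.linalg.norm(d),np.degrees(np.arctan2(d[1],d[0])));return v
T=lambda u,v:(180+u*290/640,130+v*135/298)
S=lambda u,v:(220+u*290/514,160+(v-299)*170/301)
rp('pin',win(285,302,172,190)&(hsv[...,1]<70)&(z>.012))
for n,p in dict(ridgeL=(352,46),ridgeR=(364,46)).items():
    q=onz(c,*T(*p),.026);d=q[:2]-C;print(n,q,np.linalg.norm(d),np.degrees(np.arctan2(d[1],d[0])))
v=rp('lid',win(300,400,150,235)&(z>.086)&(z<.102)&(hsv[...,1]>50)&(hsv[...,1]<150));print(cv2.minAreaRect((v[:,:2]*1000).astype(np.float32)))
q=tri(c,T(395,240),s,S(201,404));d=q[:2]-C;print('post top tri',q,np.linalg.norm(d),np.degrees(np.arctan2(d[1],d[0])))
# bar ends tri
a=tri(c,T(272,161),s,S(156,357));b=tri(c,T(313,221),s,S(150,382));print('bar ends',a,b)
a=onz(c,*T(272,161),.09);b=onz(c,*T(313,221),.09);m=(a+b)/2;d=m[:2]-C;print(a,b,m,'polar',np.linalg.norm(d),np.degrees(np.arctan2(d[1],d[0])),np.linalg.norm(a-b))
for n,b in dict(tin=(190,220,160,190),tape=(190,215,202,230),stamp=(430,456,250,270)).items(): rp(n,win(*b)&(z>.008)&(z<.2))
for n,b in dict(woolL=(350,378,105,140),woolT=(378,410,90,145)).items(): rp(n,win(*b)&(z>.02)&(z<.2))
E
```

```text
pin 84 [ 0.7078 -0.0117  0.027 ] rng [0.0285 0.0359 0.0212] polar 0.16769640591937646 70.91873157937026
ridgeL [ 0.7967 -0.1525  0.026 ] 0.14476924013350145 7.0242884790179065
ridgeR [ 0.7964 -0.1689  0.026 ] 0.14341901038335278 0.5056557113888138
lid 2958 [ 0.651  -0.1699  0.0938] rng [0.212  0.2255 0.0152] polar 0.0019750305008439687 171.18704707706186
((639.2882080078125, -150.63784790039062), (156.28823852539062, 204.41055297851562), 34.40927505493164)
post top tri [ 0.5265 -0.2005  0.0935] 0.13008637608146445 -166.52474036677611
bar ends [ 0.6249 -0.0443  0.0895] [ 0.5494 -0.0965  0.0887]
[ 0.626  -0.0456  0.09  ] [ 0.5492 -0.0965  0.09  ] [ 0.5876 -0.071   0.09  ] polar 0.11878066390108523 123.38846506871415 0.09216767090905369
tin 358 [0.7299 0.2515 0.0229] rng [0.0639 0.0615 0.0206] polar 0.42866047370651034 79.66003979491467
tape 238 [0.6103 0.2606 0.0164] rng [0.0601 0.0478 0.0148] polar 0.4328746735203998 95.66390707767141
stamp 151 [ 0.4693 -0.4377  0.0415] rng [0.0234 0.0493 0.067 ] polar 0.32445359594934553 -124.47895667890211
woolL 441 [ 0.8813 -0.2198  0.051 ] rng [0.0689 0.0697 0.0448] polar 0.23365658258024194 -12.254110976022481
woolT 875 [ 0.8874 -0.3131  0.052 ] rng [0.136  0.0808 0.0464] polar 0.2744849619444988 -31.373627723749166
```

```bash
cat >> h.py <<'E'
def plan(targets,cmd=None):
    """targets: (grasp x,y,z, tool-x yaw deg); prints tool-frame fractions from the present pose (tool down)"""
    s=get_state();R=np.array(s['ee_rot']);p=np.array(s['position'])
    if cmd is not None: p=np.array(cmd[:3])+[0,0,tcp_to_grasp]
    a0=np.arctan2(R[1,0],R[0,0]) if cmd is None else np.radians(cmd[3])
    R=np.array([[np.cos(a0),np.sin(a0),0],[np.sin(a0),-np.cos(a0),0],[0,0,-1]])
    for t in targets:
        d=R.T@(np.array(t[:3])+[0,0,tcp_to_grasp]-p)/.5
        w=-((np.radians(t[3])-a0+np.pi)%(2*np.pi)-np.pi)/2
        print(np.round(d,4).tolist(),round(w,4))
E
python3 - <<'E'
from h import *
plan([(.43,.25,.24,140),(.47,.04,.24,125),(.5195,-.1715,.24,103.5)])
E
```

```text
[-0.5952, -0.5525, 0.0006] 0.1477
[-0.8334, -0.9075, 0.0006] 0.2786
[-1.0903, -1.2579, 0.0006] 0.4662
```

{"name": "send_rows", "arguments": {"deltas": [[[-0.1,-0.09,0],0.03,0.5],[[-0.2,-0.18,0],0.06,0],[[-0.3,-0.27,0],0.09,0],[[-0.4,-0.36,0],0.12,0],[[-0.5,-0.46,0],0.15,0],[[-0.6,-0.55,0],0.18,0],[[-0.67,-0.66,0],0.21,0],[[-0.75,-0.78,0],0.24,0]], "force": 40}}

```text
clock: 1.1
position: [0.448, 0.1557, 0.4046]
ee_rot: [[-0.633, 0.774, 0.0], [0.774, 0.633, 0.0], [-0.0, 0.0, -1.0]]
wrist_force: [-0.1, -0.2, -0.2]
finger_gap: 0.172
finger_force: 0.0
```

```bash
python3 - <<'E'
from h import *
s=get_state();print(s['clock'],np.round(s['q'],1),s['position'],s['wrist_force'],s['finger_gap'])
plan([(.5195,-.1715,.24,103.5),(.5195,-.1715,.0735,103.5)])
E
```

```text
1.1 [-36.7   7.8  13.8 114.9  -2.2  57.6  17.5] [0.44800392 0.15570577 0.40460477] [-0.12191401 -0.23707555 -0.22451263] 0.1723026696891259
[-0.597, -0.3038, 0.0022] 0.2251
[-0.597, -0.3038, 0.3352] 0.2251
```

```bash
python3 - <<'E'
from h import *
plan([(.5195,-.1715,.24,103.5),(.5195,-.1715,.0735,103.5)],cmd=(.4566,.115,.2405,129.4))
E
```

```text
[-0.5226, -0.2665, 0.001] 0.226
[-0.5226, -0.2665, 0.334] 0.226
```

{"name": "send_rows", "arguments": {"deltas": [[[-0.1,-0.05,0],0.05,0],[[-0.2,-0.1,0],0.1,0],[[-0.3,-0.15,0],0.15,0],[[-0.4,-0.2,0],0.2,0],[[-0.5226,-0.2665,0],0.226,0],[[-0.5226,-0.2665,0],0.226,0],[[-0.5226,-0.2665,0],0.226,0],[[-0.5226,-0.2665,0],0.226,0]]}}

```text
clock: 2.1
position: [0.5108, -0.1267, 0.4044]
ee_rot: [[-0.237, 0.972, -0.001], [0.972, 0.237, 0.001], [0.001, -0.0, -1.0]]
wrist_force: [0.0, 0.4, -0.3]
finger_gap: 0.006
finger_force: 0.0
```

```bash
python3 - <<'E'
from h import *
s=get_state();print(s['clock'],np.round(s['q'],1),s['position'],np.degrees(np.arctan2(s['ee_rot'][1][0],s['ee_rot'][0][0])),s['finger_gap'])
plan([(.5195,-.1715,.0735,103.5)]); shot('wrist','w1')
E
```

```text
2.1 [-14.8  13.6  28.9 109.3  -7.7  59.   31.1] [ 0.5107904  -0.12674636  0.40437569] 103.70045090238253 0.006052203713849337
[-0.0911, -0.0043, 0.3348] 0.0017
```

View pics/w1.png

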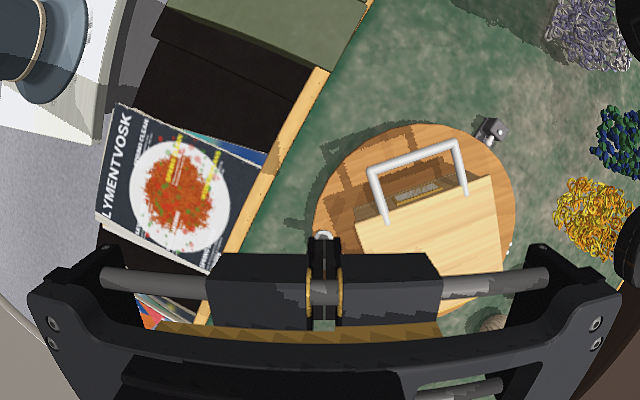

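The wrist view shows the post top at (323,238) just in front of the closed fingers, the pin at (492,130) and the handle well clear. Each call's base is evidently the pose actually reached, so I'll plan from the measured state.

{"name": "send_rows", "arguments": {"deltas": [[[-0.045,-0.004,0],0,0],[[-0.091,-0.004,0],0,0],[[-0.091,-0.004,0.1],0,0],[[-0.091,-0.004,0.18],0,0],[[-0.091,-0.004,0.25],0,0],[[-0.091,-0.004,0.31],0,0],[[-0.091,-0.004,0.335],0,0],[[-0.091,-0.004,0.335],0,0]]}}

```text
clock: 3.15
position: [0.5196, -0.1726, 0.237]
ee_rot: [[-0.235, 0.972, -0.001], [0.972, 0.235, 0.001], [0.001, -0.001, -1.0]]
wrist_force: [-0.2, -0.0, 1.0]
finger_gap: 0.006
finger_force: 0.0
```

```bash
cat > push.py <<'E'
from h import *
import sys
np.set_printoptions(precision=3,suppress=True)
C=np.array([.653,-.1702])
def tgt(post_deg,back=.0165,r=.13,z=.0735):
    a=np.radians(post_deg);t=np.array([-np.sin(a),np.cos(a)])
    p=C+r*np.array([np.cos(a),np.sin(a)])-back*t
    return (*p,z,post_deg-90)
s=get_state();print(s['clock'],np.round(s['q'],1),s['position'],np.degrees(np.arctan2(s['ee_rot'][1][0],s['ee_rot'][0][0])),s['wrist_force'])
plan([tgt(float(a)) for a in sys.argv[1:]])
E
python3 push.py 193.5 197 203 209 215 221 227 233
```

```text
3.15 [ -5.1  28.7  24.8 115.  -18.3  40.1  44.7] [ 0.52  -0.173  0.237] 103.59572919224244 [-0.195 -0.048  1.01 ]
[-0.0247, 0.0005, -0.0001] 0.0008
[-0.0406, -0.0011, -0.0001] -0.0297
[-0.0681, -0.0015, -0.0001] -0.0821
[-0.0954, 0.001, -0.0001] -0.1344
[-0.1223, 0.0063, -0.0001] -0.1868
[-0.1485, 0.0144, -0.0001] -0.2391
[-0.1737, 0.0252, -0.0001] -0.2915
[-0.1977, 0.0386, -0.0001] -0.3439
```

{"name": "send_rows", "arguments": {"deltas": [[[-0.025,0,0],0,0],[[-0.041,-0.001,0],-0.03,0],[[-0.068,-0.001,0],-0.082,0],[[-0.095,0.001,0],-0.134,0],[[-0.122,0.006,0],-0.187,0],[[-0.148,0.014,0],-0.239,0],[[-0.174,0.025,0],-0.292,0],[[-0.198,0.039,0],-0.344,0]]}}

```text
clock: 4.15
position: [0.5626, -0.2653, 0.2386]
ee_rot: [[-0.8, 0.6, 0.002], [0.6, 0.8, 0.001], [-0.001, 0.002, -1.0]]
wrist_force: [1.3, 3.4, -0.0]
finger_gap: 0.001
finger_force: 1.5
```

```bash
python3 push.py 230 235 239 243 247 250 252; python3 -c "
from h import *
shot('scene','s1')
shot('top','t1')"
```

```text
4.15 [ 11.2  32.8  14.  104.3 -11.   44.1  84.1] [ 0.563 -0.265  0.239] 143.14478119280813 [ 1.282  3.434 -0.007]
[0.0166, 0.0029, 0.0033] 0.0274
[-0.0061, -0.0003, 0.0033] -0.0162
[-0.0243, -0.0013, 0.0033] -0.0511
[-0.0426, -0.0011, 0.0033] -0.086
[-0.0609, 0.0003, 0.0033] -0.1209
[-0.0745, 0.0023, 0.0033] -0.1471
[-0.0834, 0.004, 0.0033] -0.1645
```

View pics/t1.png

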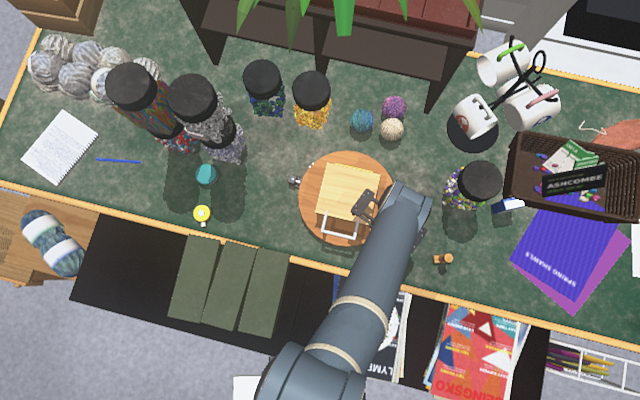

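The top view shows the box turned most of the way, with the handle bar near (340,238) and the stamp, tape and tin untouched. I'll go on pushing.

{"name": "send_rows", "arguments": {"deltas": [[[-0.006,0,0.003],-0.016,0],[[-0.024,-0.001,0.003],-0.051,0],[[-0.043,-0.001,0.003],-0.086,0],[[-0.061,0,0.003],-0.121,0],[[-0.075,0.002,0.003],-0.147,0],[[-0.083,0.004,0.003],-0.165,0]]}}

```text
clock: 5.0
position: [0.5956, -0.2886, 0.2357]
ee_rot: [[-0.951, 0.311, -0.001], [0.311, 0.951, -0.0], [0.001, -0.0, -1.0]]
wrist_force: [-0.4, 0.3, 0.4]
finger_gap: 0.007
finger_force: 0.6
```

```bash
python3 push.py 252 254 256 258 260 261 262 263 264
```

```text
5.0 [ 15.8  35.7   9.1  98.4  -7.3  46.6 100.2] [ 0.596 -0.289  0.236] 161.9060233831057 [-0.371  0.278  0.447]
[-0.0031, 0.0008, -0.0026] -0.0008
[-0.0122, -0.0002, -0.0026] -0.0183
[-0.0213, -0.0009, -0.0026] -0.0357
[-0.0304, -0.0012, -0.0026] -0.0532
[-0.0396, -0.0012, -0.0026] -0.0706
[-0.0442, -0.0011, -0.0026] -0.0794
[-0.0487, -0.0009, -0.0026] -0.0881
[-0.0533, -0.0007, -0.0026] -0.0968
[-0.0579, -0.0003, -0.0026] -0.1055
```

{"name": "send_rows", "arguments": {"deltas": [[[-0.012,0,-0.002],-0.018,0],[[-0.021,-0.001,-0.002],-0.036,0],[[-0.03,-0.001,-0.002],-0.053,0],[[-0.035,-0.001,-0.002],-0.062,0],[[-0.04,-0.001,-0.002],-0.071,0],[[-0.04,-0.001,-0.002],-0.071,0]]}}

```text
clock: 5.75
position: [0.6153, -0.2952, 0.2368]
ee_rot: [[-0.985, 0.174, 0.001], [0.174, 0.985, -0.0], [-0.002, -0.0, -1.0]]
wrist_force: [0.9, 0.6, -0.8]
finger_gap: 0.007
finger_force: 0.1
```

```bash
python3 push.py 260 261 262 263 264 265 266; python3 - <<'E'
from h import *
shot('top','t2');shot('scene','s2')
t=cv2.imread('pics/t2.png')[140:260,280:430];s=cv2.imread('pics/s2.png')[170:270,280:430]
cv2.imwrite('pics/c2.png',np.vstack([cv2.resize(t,(430,344),interpolation=2),cv2.resize(s,(384,256),interpolation=2) if 0 else cv2.resize(s,(430,256))]))
E
```

```text
5.75 [ 17.3  37.1   7.   95.2  -5.7  48.  106.7] [ 0.615 -0.295  0.237] 170.0046090976176 [ 0.94   0.589 -0.752]
[0.0022, -0.0007, -0.0004] 0.0
[-0.0023, -0.0012, -0.0004] -0.0087
[-0.0069, -0.0017, -0.0004] -0.0174
[-0.0114, -0.002, -0.0004] -0.0261
[-0.016, -0.0023, -0.0004] -0.0349
[-0.0206, -0.0026, -0.0004] -0.0436
[-0.0251, -0.0027, -0.0004] -0.0523
```

View pics/c2.png

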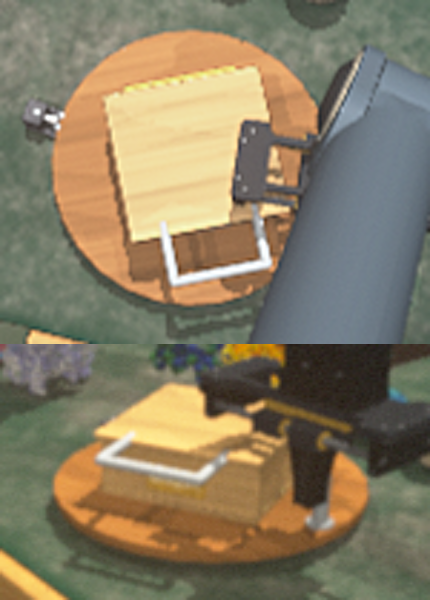

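The crops show the bar from (172,281) to (268,266) (top crop) and the pin at (50,118), with the ridges close beside it. I'll compute the box angle.

```bash
python3 - <<'E'
from h import *
c=load('t2');C=np.array([.653,-.1702]);k=150/430
T=lambda u,v:(280+u*k,140+v*k)
a=onz(c,*T(172,281),.09);b=onz(c,*T(268,266),.09);d=(a-b)[:2];m=(a+b)/2
print(np.degrees(np.arctan2(d[1],d[0]))+90, m, np.degrees(np.arctan2(*(m[:2]-C)[::-1]))%360,np.linalg.norm(m[:2]-C))
P=pts(c);z=P[...,2]
hsv=cv2.cvtColor(c['pixels'],cv2.COLOR_RGB2HSV)
w=np.zeros(z.shape,bool);w[165:195,285:304]=1;w&=(c['depth']>0)&(hsv[...,1]<70)&(z>.012)
v=P[w].mean(0)[:2]-C;print(np.degrees(np.arctan2(v[1],v[0])))
E
python3 - <<'E'
import cv2
t=cv2.imread('pics/t2.png')[160:200,283:333]
cv2.imwrite('pics/c3.png',cv2.resize(t,(500,400),interpolation=2))
E
```

```text
188.1737243893519 [ 0.53344346 -0.19208673  0.09      ] 190.37403484278073 0.12154338410105067
70.84185963361924
```

View pics/c3.png

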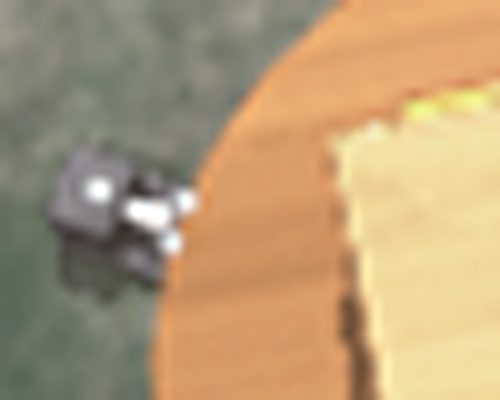

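The pin tip at (150,210) sits exactly between the two ridges at (187,200) and (172,243), so the turntable is in its detent with the lid shut. Next I retreat and go to the bar.

{"name": "send_rows", "arguments": {"deltas": [[[0.01,0,0],0,0],[[0.02,0,0],0,0],[[0.02,0,-0.06],0,0],[[0.02,0,-0.14],0,0],[[0.02,0,-0.22],0,0],[[0.02,0,-0.26],0,0],[[0.02,0,-0.26],0,0]]}}

```text
clock: 6.72
position: [0.6049, -0.2936, 0.3679]
ee_rot: [[-0.985, 0.174, 0.002], [0.174, 0.985, -0.001], [-0.003, -0.0, -1.0]]
wrist_force: [0.7, 0.7, -0.5]
finger_gap: 0.007
finger_force: 0.0
```

```bash
python3 - <<'E'
from h import *
print(get_state()['clock'])
plan([(.534,-.1925,.20,100.9),(.534,-.1925,.09,100.9)])
E
```

```text
6.725
[0.1748, 0.1744, 0.0088] 0.6028
[0.1748, 0.1744, 0.2288] 0.6028
```

{"name": "send_rows", "arguments": {"deltas": [[[0.03,0.03,0],0.09,0.4],[[0.06,0.06,0],0.18,0.4],[[0.09,0.09,0],0.27,0.4],[[0.12,0.12,0],0.36,0.4],[[0.15,0.15,0],0.45,0.4],[[0.175,0.174,0.009],0.53,0.4],[[0.175,0.174,0.009],0.6,0.4],[[0.175,0.174,0.009],0.603,0.4]]}}

```text
clock: 7.72
position: [0.5334, -0.192, 0.3604]
ee_rot: [[-0.191, 0.982, -0.003], [0.982, 0.191, 0.0], [0.001, -0.003, -1.0]]
wrist_force: [-0.2, -0.4, -0.5]
finger_gap: 0.399
finger_force: 0.0
```

```bash
python3 - <<'E'
from h import *
s=get_state();print(s['clock'],np.round(s['q'],1),s['finger_gap'])
c=shot('top','t3');shot('wrist','w3')
t=c['pixels'][140:260,280:430,::-1];w=cv2.imread('pics/w3.png')
cv2.imwrite('pics/c4.png',np.vstack([cv2.resize(t,(320,256),interpolation=2),cv2.resize(w[100:320,140:500],(320,196))]))
plan([(.534,-.1925,.20,100.9),(.534,-.1925,.09,100.9)])
E
```

```text
7.725 [ -2.3  20.   22.7 106.7  -9.2  55.2  35.4] 0.39903803411595035
[-0.0003, 0.0006, -0.0049] 0.0008
[-0.0003, 0.0006, 0.2151] 0.0008
```

View pics/c4.png

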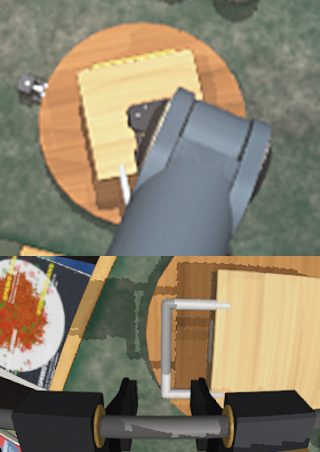

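The turntable is still in its detent. In the wrist crop the bar at u≈167 lies between the fingers' inner faces (133 and 193) and parallel to them, so I descend and grip.

{"name": "send_rows", "arguments": {"deltas": [[[0,0,0.06],0,0.4],[[0,0,0.12],0,0.4],[[0,0,0.16],0,0.4],[[0,0,0.19],0,0.4],[[0,0,0.215],0,0.4],[[0,0,0.215],0,0.4]], "force": 20}}

```text
clock: 8.57
position: [0.5337, -0.1925, 0.2539]
ee_rot: [[-0.189, 0.982, -0.001], [0.982, 0.189, 0.0], [0.001, -0.001, -1.0]]
wrist_force: [0.1, -0.0, 0.5]
finger_gap: 0.399
finger_force: 0.0
```

{"name": "send_rows", "arguments": {"deltas": [[[0,0,0],0,0.2],[[0,0,0],0,0.05],[[0,0,0],0,0],[[0,0,0],0,0],[[0,0,0],0,0],[[0,0,0],0,0]], "force": 20}}

```text
clock: 9.32
position: [0.5346, -0.1924, 0.2552]
ee_rot: [[-0.189, 0.982, 0.002], [0.982, 0.189, -0.0], [-0.001, 0.002, -1.0]]
wrist_force: [4.2, 0.4, 1.2]
finger_gap: 0.106
finger_force: 20.0
```

```bash
cat > lift.py <<'E'
from h import *
import sys
np.set_printoptions(precision=4,suppress=True)
s=get_state();R=np.array(s['ee_rot']);p=np.array(s['position'])+R[:,2]*tcp_to_grasp
print(s['clock'],np.round(s['q'],1),'grasp',p,s['finger_gap'],s['finger_force'],s['wrist_force'])
psi=np.radians(10.9);X=np.array([np.cos(psi),np.sin(psi)])
H=np.array([.653,-.1702])+.072*X
g=(H-p[:2])@X;print('lid est', np.degrees(np.arctan2(p[2]-.086,g)-np.arctan2(.004,.193)),'r',np.hypot(g,p[2]-.086),'lateral',(p[:2]-H)@[-X[1],X[0]])
for a in sys.argv[1:]:
    a=np.radians(float(a)); f=.193*np.cos(a)-.004*np.sin(a); z=.086+.193*np.sin(a)+.004*np.cos(a)
    plan([(*(H-f*X),z,100.9)])
E
python3 lift.py 0 5 10 15 20 25 30 35
```

```text
9.325 [  0.3  27.9  19.9 111.5 -13.6  42.7  39.1] grasp [ 0.535  -0.1924  0.0917] 0.1058867167490852 19.994621872901917 [4.167  0.3979 1.1775]
lid est 0.5130404376915627 r 0.1921552153762838 lateral 0.0005125100003841763
[-0.0012, -0.0011, 0.0034] 0.0
[-0.0012, 0.001, -0.0302] 0.0
[-0.0012, 0.0061, -0.0635] 0.0
[-0.0012, 0.0141, -0.0962] 0.0
[-0.0012, 0.0249, -0.1281] 0.0
[-0.0012, 0.0384, -0.159] 0.0
[-0.0012, 0.0546, -0.1885] 0.0
[-0.0012, 0.0733, -0.2166] 0.0
```

Gripped: a gap of 0.106 is 9.2 mm, matching the bar. Now I raise along the arc.

{"name": "send_rows", "arguments": {"deltas": [[[0,0,-0.015],0,0],[[0,0.001,-0.03],0,0],[[0,0.004,-0.047],0,0],[[0,0.006,-0.063],0,0],[[0,0.01,-0.08],0,0],[[0,0.014,-0.096],0,0],[[0,0.019,-0.112],0,0],[[0,0.025,-0.128],0,0]], "force": 20}}

```text
clock: 10.32
position: [0.547, -0.1899, 0.3186]
ee_rot: [[-0.189, 0.982, 0.002], [0.982, 0.189, -0.001], [-0.001, 0.002, -1.0]]
wrist_force: [7.0, 0.4, -4.7]
finger_gap: 0.105
finger_force: 20.0
```

```bash
python3 lift.py 20 22.5 25 27.5 30 32.5 35 37.5 40 
```

```text
10.325 [ -1.7  23.9  21.7 107.4 -11.2  50.6  36.4] grasp [ 0.5473 -0.19    0.1551] 0.10514604290476313 19.99741941690445 [ 7.0335  0.4247 -4.6972]
lid est 19.865554194356058 r 0.19233255291343457 lateral 0.0005471609400619591
[-0.0014, -0.0003, -0.0014] 0.0001
[-0.0014, 0.0061, -0.0169] 0.0001
[-0.0014, 0.0132, -0.0322] 0.0001
[-0.0014, 0.021, -0.0471] 0.0001
[-0.0014, 0.0294, -0.0617] 0.0001
[-0.0014, 0.0384, -0.076] 0.0001
[-0.0014, 0.0481, -0.0898] 0.0001
[-0.0014, 0.0583, -0.1031] 0.0001
[-0.0015, 0.0691, -0.1161] 0.0001
```

{"name": "send_rows", "arguments": {"deltas": [[[0,0.008,-0.016],0,0],[[0,0.015,-0.032],0,0],[[0,0.023,-0.047],0,0],[[0,0.031,-0.062],0,0],[[0,0.04,-0.076],0,0],[[0,0.05,-0.09],0,0],[[0,0.06,-0.103],0,0],[[0,0.071,-0.116],0,0]], "force": 20}}

```text
clock: 11.32
position: [0.5807, -0.1838, 0.3768]
ee_rot: [[-0.188, 0.982, -0.002], [0.982, 0.188, -0.0], [0.0, -0.002, -1.0]]
wrist_force: [2.0, -2.4, -3.8]
finger_gap: 0.102
finger_force: 20.0
```

```bash
python3 lift.py 40 42.5 45 47.5 50 52.5 55 57.5 60 
```

```text
11.325 [ -3.3  22.9  22.5 100.1 -10.   59.   33.6] grasp [ 0.5804 -0.1839  0.2133] 0.10237022506148587 19.999637603759766 [ 1.9873 -2.4068 -3.7707]
lid est 39.91914004112691 r 0.19362968015166787 lateral 0.0003052939587604139
[-0.0006, 0.0006, 0.0004] -0.0004
[-0.0005, 0.012, -0.0121] -0.0004
[-0.0005, 0.0239, -0.024] -0.0004
[-0.0005, 0.0363, -0.0354] -0.0004
[-0.0005, 0.0492, -0.0462] -0.0004
[-0.0005, 0.0625, -0.0565] -0.0004
[-0.0005, 0.0763, -0.0662] -0.0004
[-0.0005, 0.0905, -0.0752] -0.0004
[-0.0005, 0.1051, -0.0837] -0.0004
```

{"name": "send_rows", "arguments": {"deltas": [[[0,0.012,-0.012],0,0],[[0,0.024,-0.024],0,0],[[0,0.036,-0.036],0,0],[[0,0.049,-0.046],0,0],[[0,0.063,-0.057],0,0],[[0,0.076,-0.066],0,0],[[0,0.091,-0.075],0,0],[[0,0.105,-0.084],0,0]], "force": 20}}

```text
clock: 12.32
position: [0.6325, -0.1743, 0.4205]
ee_rot: [[-0.188, 0.982, 0.0], [0.982, 0.188, -0.001], [-0.001, 0.0, -1.0]]
wrist_force: [-4.1, -2.0, 5.0]
finger_gap: 0.104
finger_force: 20.0
```

{"name": "send_rows", "arguments": {"deltas": [[[0,0,0],0,0],[[0,0,0],0,0],[[0,0,0],0,0],[[0,0,0],0,0]], "force": 20}}

```text
clock: 12.82
position: [0.6325, -0.1742, 0.4204]
ee_rot: [[-0.188, 0.982, 0.001], [0.982, 0.188, -0.001], [-0.001, 0.001, -1.0]]
wrist_force: [-4.1, -3.4, 5.8]
finger_gap: 0.106
finger_force: 20.0
```

```bash
python3 lift.py 60; python3 - <<'E'
from h import *
a=shot('top','t5');b=shot('scene','s5')
t=a['pixels'][140:260,180:460,::-1];s=b['pixels'][130:330,220:500,::-1]
cv2.imwrite('pics/c5.png',np.vstack([cv2.resize(t,(500,214),interpolation=2),cv2.resize(s,(500,357),interpolation=2)]))
E
```

```text
12.825 [ -4.2  25.2  22.5  90.7 -10.3  66.1  31.4] grasp [ 0.6326 -0.1743  0.2569] 0.1061327357267596 19.996618330478668 [-4.0721 -3.3745  5.7554]
lid est 60.31472928129874 r 0.19446531712188733 lateral -0.00022206102778606754
[0.0001, -0.0002, 0.0035] -0.0004
```

View pics/c5.png

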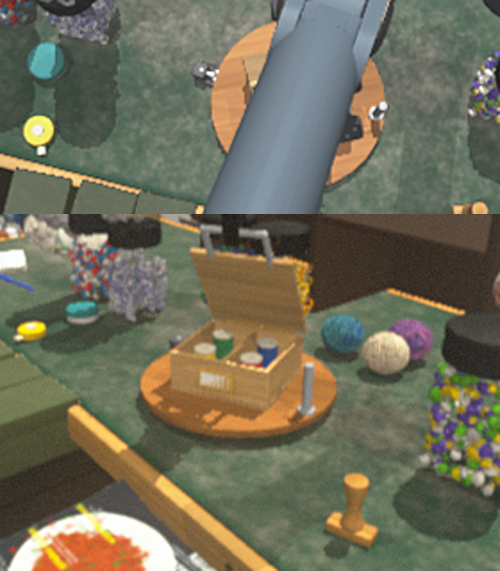

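The box is in its detent and the lid is open, but the scene crop cuts off right at the bar, so I'll check the grip higher up.

```bash
python3 - <<'E'
import cv2
s=cv2.imread('pics/s5.png')[60:200,270:450]
cv2.imwrite('pics/c6.png',cv2.resize(s,(720,560),interpolation=2))
E
```

```text
(no output)
```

View pics/c6.png

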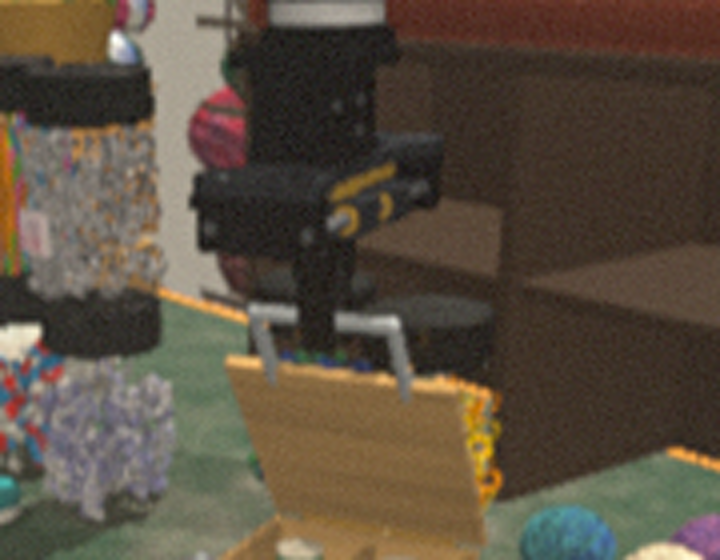

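The fingers hold the bar at its middle (315,318 in the crop) with the lid raised. Last check is the post and turntable angle, then I hand in.

```bash
python3 - <<'E'
from h import *
c=load('t5');q=onz(c,180+379*.56,140+106*.5607,.096);d=q[:2]-[.653,-.1702]
print(q,np.linalg.norm(d),np.degrees(np.arctan2(d[1],d[0]))%360,'expect 261.1')
s=load('s5');a=onz
h=[ray(s,270+u/4,60+v/4) for u,v in((257,312),(400,322))]
psi=np.radians(10.9);X=np.array([np.cos(psi),np.sin(psi),0]);G=np.array([.6326,-.1743,.2569])
for o,dd in h: # ray with lid-bar vertical plane through the grasp point
    p=o+dd*((G-o)@X)/(dd@X);print(p)
finish_job()
E
```

```text
[ 0.63137059 -0.29254586  0.096     ] 0.12424307496751903 259.9743236486972 expect 261.1
[ 0.62480146 -0.13380274  0.2540385 ]
[ 0.64216049 -0.22394691  0.25729876]
the job is handed in; nothing more can be done
```

I turned the box anticlockwise into its detent with the lid still shut, gripped the bar handle and raised the lid to about 60° (60.3° estimated from the arm's pose). I handed the job in at about 13 s with the handle held still and the bystanders, by camera, where they stood; the judge's verdict was not shown to me.

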